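Point-and-check before starting a run

TASK

Do the point-and-check before a run: point at the sample pot, with the fingertips about two centimetres above the middle of its lid, and stay there for about two seconds; then point at the pipette tip box in the same way, above the middle of its lid, for about two seconds. Then press the start button on the grey push-button station fully down, so that it stays in, and withdraw. Touch, move or pick up none of the containers and boxes standing about: only the button is touched.

Things in the scene. Friction and masses are not known exactly. Their poses are not given: they have to be found in the camera images.
- sample_pot: short, wide clear plastic screw pot with a flat white lid, 51 mm across and 59 mm tall, standing loose and upright (22 g). Origin: centre of its underside, z up. It stands to the left of the black hard case, in a rough row with the tip box and the reagent bottle, in any order
- pot_top (a point): the middle of the top of the sample pot's lid, 59 mm above the worktop: the point to point at from above
- tip_box: pipette tip box: rectangular blue box with a closed clear flat lid over rows of yellowish tips, 91 mm (its x) by 122 mm (its y) by 64 mm tall, standing loose in the same row. Origin: under its centre, z up
- tip_box_top (a point): the middle of the top of the tip box's lid, 64 mm above the worktop: the point to point at from above
- reagent_bottle: bystander: clear 100 ml bottle with a big screw cap, 56 mm across, 105 mm tall, third in the row; not to be touched. Origin: centre of its underside
- vial: bystander: small dark vial, 22 mm across, 50 mm tall, standing behind the right end of the row; not to be touched. Origin: centre of its underside
- cell_box: bystander: small black box 47 x 58 x 28 mm behind the hard case, towards the push-button station; not to be touched. Origin: centre of its underside
- button_station: fixed grey push-button station to the right of the hard case, 90 mm (its x) by 110 mm (its y), its flat top 45 mm above the worktop, one black round push button in the middle of the top. Origin: centre of its underside, z up
- button_top (a point): centre of the top face of the black start button (30 mm across); 58 mm above the worktop while out, 52 mm when fully in; a steel ring 40 mm across and 48 mm above the worktop surrounds its stem
- start_button (a joint): travel of the start button straight down, in m: 0 = out, 0.006 = fully in. It moves against about 3 N of friction and latches: it stays where it is pressed to
There are look-alikes about, which are no part of the job. Leave any purple look-alike of the tip_box alone.

How it is judged:
On the way, in this order (a step that is already met when the one before it is completed fails the run):
1. the fingertips dwell over the middle of the sample pot's lid (within 20 mm sideways, up to about 5 cm above it), without contact, for 1.8 s (horizontal distance between the grasp point and pot_top below 0.02 m and z of the grasp point in the frame of pot_top between 0.02 and 0.07 m), for 1.8 s.
2. the fingertips dwell over the middle of the tip box's lid (within 25 mm sideways, up to about 5 cm above it), without contact, for 1.8 s (horizontal distance between the grasp point and tip_box_top below 0.025 m and z of the grasp point in the frame of tip_box_top between 0.02 and 0.07 m), for 1.8 s.
3. the start button is pressed fully in (value of joint start_button above 0.0048 m), for 0.2 s.
At the end, for the whole second after the job is handed in: The start button is in (at least 4.8 of its 6 mm) and the pot, tip box, bottle, vial and cell box all stand where they stood (within 6 mm) (value of joint start_button above 0.0048 m and distance of each of sample_pot, tip_box, reagent_bottle, vial, cell_box from where it was at the start of the episode below 0.006 m); the robot touches nothing.
It fails at once if the sample pot is touched by the robot or moved (contact force between any of the arm, the fingers and sample_pot above 0.3 N or distance of sample_pot from where it was at the start of the episode above 0.006 m).
It fails at once if the tip box is touched by the robot or moved (contact force between any of the arm, the fingers and tip_box above 0.3 N or distance of tip_box from where it was at the start of the episode above 0.006 m).
It fails at once if the reagent bottle is touched by the robot or moved (contact force between any of the arm, the fingers and reagent_bottle above 0.3 N or distance of reagent_bottle from where it was at the start of the episode above 0.006 m).
It fails at once if the vial is touched by the robot or moved (contact force between any of the arm, the fingers and vial above 0.3 N or distance of vial from where it was at the start of the episode above 0.006 m).
It fails at once if the cell box is touched by the robot or moved (contact force between any of the arm, the fingers and cell_box above 0.3 N or distance of cell_box from where it was at the start of the episode above 0.006 m).
It also fails if it takes over 69 s, if anything falls off the work surface, if the arm or the gripper's body presses on something with over 40 N, if the wrist force passes 120 N, or if a joint passes its speed limit or range.

ROBOT

A 7-joint arm with a two-finger parallel gripper is mounted at the origin on the work surface; the furniture and walls round the work are solid. World frame = base frame: x ahead of the robot, y to its left, z up, the work surface at z = 0. Lengths are in m, angles in rad, forces in N, time in s.
With the tool pointing down it reaches from about 0.425 to 0.875 m from the base axis. Payload 8.4 kg.
Tool frame: the origin (TCP) lies at the very end of the fingers, on their centre line; the grasp point (between the pads) lies 19 mm behind it; z points along the fingers, y is the direction in which the jaws open and shut (so a half turn about z gives the same grasp; the last joint's range is limited). The gripper opens to 87 mm and grips with 3 to 60 N. Pads are 19 mm wide; open, the fingers measure 117 mm over their backs; the gripper's body (75 mm by 190 mm) begins 51 mm behind the grasp point.
Start: joints at [1.19, 0.333, 0.04, 1.465, -0.013, 1.343, -0.059], TCP at [0.181, -0.624, 0.199] pointing down, gripper open.
Joint ranges: [-2.58, 2.58], [-0.38, 2.09], [-1.3, 1.39], [0.25, 2.4], [-1.5, 4.64], [0.08, 2.09], [-2.65, 2.65]. Speed limits (rad/s): [2.22, 2.22, 2.79, 2.79, 3.14, 3.14, 3.14].

INTERFACE

Orientations are given as a unit quaternion [x, y, z, w].
In Python, from station import * gives the robot as it stands. The module is installed in compiled form; this text tells all that it offers.
- The arm moves only by the tool apply_moves, never from a script. Its argument "plan" is a list that holds one entry, the list of rows, each a list of 7 numbers: the opening, from -1 (shut) to 1 (fully open), then the shift along the tool's x, y, z normalised to -1 to 1, where 1 is 50 cm, then the turn, a rotation vector about the tool's x, y, z normalised to -1 to 1, where 1 is pi rad. In form: [[[grip, dx, dy, dz, rx, ry, rz], ...]]. A call has 1 to 12 rows; each row is the pose to reach, as a shift and turn from the pose commanded when the call began, along the tool's axes at that moment, turning the shorter way round; what a row does not reach only later rows make up. A row lasts 1/10 s, in which the tool goes at most 50 mm and 8.59 degrees, less where a joint would pass 70% of its speed; a pose out of reach is approached as far as the arm can. A call with a number of a shift or a turn outside -1 to 1 is refused whole. A call with a gripper value outside its range is refused whole. The fingers move at their own pace and stop on an object; "newtons" is the grip in N (left out, the last holds). Time passes only in rows, so rows that repeat a pose let the fingers close. It gives the time, the measured TCP pose, the force and the opening at its end, in the units of the state.
- state(): the state, without advancing time (a new reading comes with each control period).
- snapshot(name): name is "scene" or "top"; returns a dict with "image" (420x560x3 uint8, red, green, blue), "fx", "fy", "cx", "cy" (pixels), "k1" (the pictures are not rectified: a ray, as slopes to the right and down, at radius r is drawn at 1 + k1 r^2 times it, then the intrinsics apply), "origin" and "attitude" of the camera in the world. Camera axes: x right, y down, z forward; pixel columns grow to the right and rows downward; lengths in m; the calibration is good to about 2 mm. A picture is of the moment at which its call begins. There is no depth.
- job_done(): hands the job in, once; it reports no verdict.
The state is a dict: "t": time; "joint_positions": joint angles; "joint_vel": joint speeds; "tau": joint torques, N m; "position": TCP position; "tool_rot": TCP orientation; "contact_force": force on the tool from outside, world axes, zero at the start; "wrist_torque": the same for the moment, N m; "gripper_width": finger opening in m.
Only numpy, scipy, OpenCV 4.12 (cv2) and the standard library are available. Lean on these libraries where they do the work, as an engineer would, in place of code of your own. Each camera call takes 0.05 s, during which the arm holds its last target. There are 200 camera calls.

## Working session

There is one attempt and no reset: what is moved stays moved. The work goes in short steps, Python scripts to look and compute and a tool call to move; the robot and the scene stay as the last step left them, time stands still between calls to the robot, and variables do not carry over. Pictures are saved under pics/ and viewed, about 8 in all and at most 12, crops included, and the job is handed in when it is done.

Besides the shell and the picture viewer there is one more tool, called after ">>>" as a command line: name --argument value ..., lists and objects as JSON in quotes. apply_moves: Moves the arm, as the interface text tells. Its arguments: {"type":"object","properties":{"plan":{"type":"array"},"newtons":{"type":"number"}},"required":["plan"]}

```bash
mkdir -p pics; cat > h.py <<'E'
from station import *
import numpy as np, cv2, pickle
from scipy.spatial.transform import Rotation as R
def att(s):
    a=np.array(s["attitude"],float)
    return a if a.shape==(3,3) else R.from_quat(a).as_matrix()
def ray(s,u,v):
    d=np.array([(u-s["cx"])/s["fx"],(v-s["cy"])/s["fy"]]); p=d.copy()
    for _ in range(30): p=d/(1+s["k1"]*(p@p))
    return att(s)@np.array([p[0],p[1],1.])
def onz(s,u,v,z):
    r=ray(s,u,v); o=np.array(s["origin"]); return o+r*(z-o[2])/r[2]
def proj(s,P):
    c=att(s).T@(np.array(P)-np.array(s["origin"])); p=c[:2]/c[2]; p=p*(1+s["k1"]*(p@p))
    return p[0]*s["fx"]+s["cx"],p[1]*s["fy"]+s["cy"]
E
python3 - <<'E'
from h import *
for n in("scene","top"):
    s=snapshot(n); pickle.dump(s,open(n+".pkl","wb")); cv2.imwrite(f"pics/{n}0.png",s["image"][:,:,::-1])
    print(n,{k:v for k,v in s.items() if k!="image"})
print(state())
E
```

```text
scene {'fx': 492.1084566135759, 'fy': 492.1084566135759, 'cx': 285.3650916555902, 'cy': 211.2461548572386, 'k1': 0.003327015006185466, 'origin': array([-0.53344827,  0.68124579,  0.70876131]), 'attitude': array([-0.38155078,  0.76914669, -0.46093879,  0.22442774])}
top {'fx': 484.3288577552836, 'fy': 484.3288577552836, 'cx': 277.35993227909194, 'cy': 211.24695216387096, 'k1': 0.022207609059901726, 'origin': array([ 0.17081563, -0.03899126,  1.40736588]), 'attitude': array([ 0.7061888 , -0.70153421,  0.06244769, -0.07243907])}
{'t': 0.1, 'joint_positions': array([ 1.18976762,  0.33385982,  0.03987352,  1.46615874, -0.01341203,
        1.34333572, -0.05847732]), 'joint_vel': array([-0.0003613 , -0.00144055,  0.00196202, -0.00231344,  0.00025446,
        0.00039676,  0.00212073]), 'tau': array([ 3.60606391e-03, -6.57813907e+01,  1.33981615e+00, -4.04705930e+01,
       -5.96336718e-02,  4.10474162e-02,  1.93615797e-04]), 'position': array([ 0.18062171, -0.6239187 ,  0.1986474 ]), 'tool_rot': array([ 9.90087400e-01,  1.40450633e-01, -1.48682723e-04, -7.32888812e-04]), 'contact_force': array([-0.39667373, -0.60225992, -0.16554978]), 'wrist_torque': array([0.05724362, 0.00378825, 0.02705554]), 'gripper_width': 0.08705899891959872}
```

View pics/scene0.png

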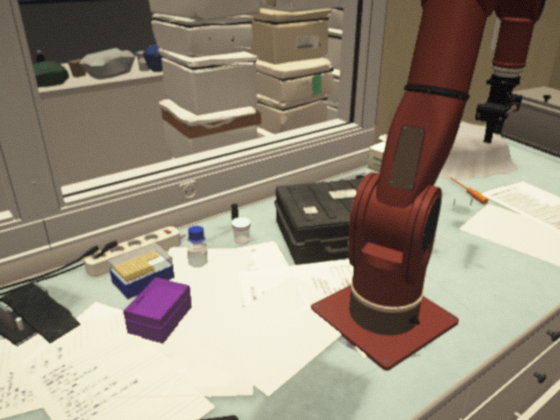

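View pics/top0.png

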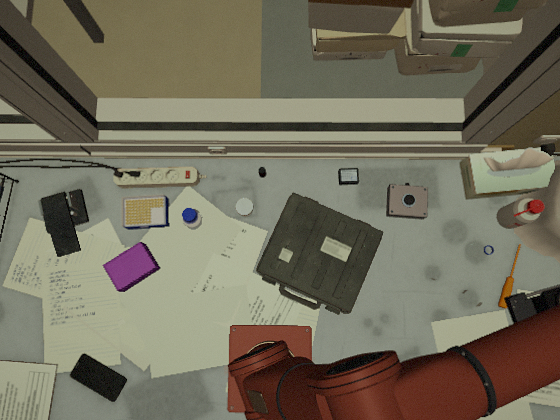

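Top view: the tip box (blue rim, yellow tips) is at (146,212), the bottle (blue cap) at (191,215), the pot (white lid) at (244,206), and the vial at (262,172). The cell box is at (348,176) and the button station at (408,200). The purple box at (132,266) is the look-alike, so I leave it alone. Next I measure and make one enlarged crop.

```bash
python3 - <<'E'
from h import *
t=pickle.load(open("top.pkl","rb")); s=pickle.load(open("scene.pkl","rb"))
for n,u,v,z in [("pot",244,206,.059),("tip",146,212,.064),("bottle",191,215,.105),("purple",132,266,.064),("vial",262,172,.05),("cell",348,176,.028),("station",408,200,.045),("button",409,200,.058),("case l",293,195,.1),("case r",382,232,.1),("case far",300,195,.1),("wall",300,150,.0),("wall.2",300,150,.2)]:
    P=onz(t,u,v,z); print(n,P.round(3),np.hypot(*P[:2]).round(3),np.round(proj(s,P)))
im=t["image"][:,:,::-1]
a=cv2.resize(im[160:250,110:275],None,fx=4,fy=4,interpolation=cv2.INTER_CUBIC)
b=cv2.resize(im[175:225,380:440],None,fx=4,fy=4,interpolation=cv2.INTER_CUBIC)
c=np.zeros((590,660,3),np.uint8); c[:360]=a; c[365:565,:240]=b
d=cv2.resize(s["image"][195:265,170:275,::-1],None,fx=3,fy=3,interpolation=cv2.INTER_CUBIC); c[365:575,250:565]=d
cv2.imwrite("pics/crop.png",c)
E
```

```text
pot [0.446 0.076 0.059] 0.453 [241. 222.]
tip [0.426 0.353 0.064] 0.554 [145. 258.]
bottle [0.411 0.217 0.105] 0.465 [199. 228.]
purple [0.274 0.383 0.064] 0.471 [162. 295.]
vial [0.549 0.027 0.05 ] 0.55 [236. 205.]
cell [ 0.544 -0.225  0.028] 0.589 [304. 190.]
station [ 0.469 -0.392  0.045] 0.612 [359. 180.]
button [ 0.466 -0.392  0.058] 0.609 [360. 177.]
case l [ 0.47  -0.062  0.1  ] 0.474 [277. 191.]
case r [ 0.368 -0.304  0.1  ] 0.477 [364. 182.]
case far [ 0.47  -0.082  0.1  ] 0.477 [282. 189.]
wall [ 0.632 -0.085  0.   ] 0.638 [252. 200.]
wall.2 [ 0.567 -0.079  0.2  ] 0.572 [261. 147.]
```

View pics/crop.png

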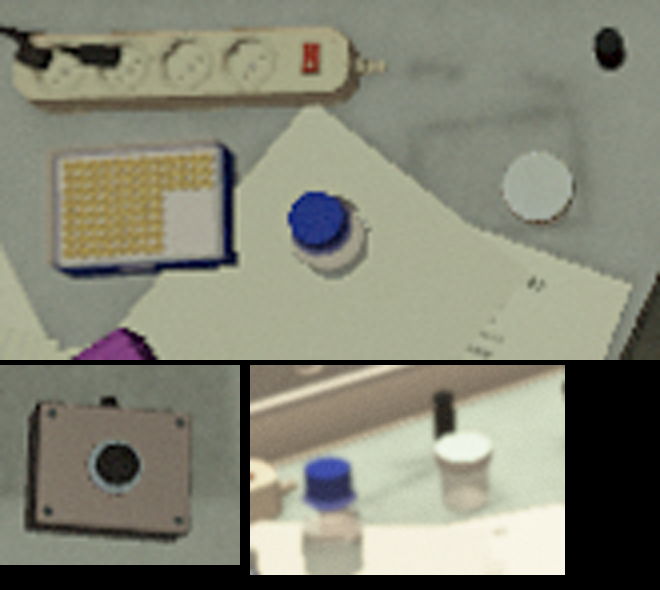

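The crop confirms the true tip box (clear lid, yellow tips, blue rim), the pot's white lid at (244.5,206.5), and the black button in its ring at (409,200). Projected into the scene view, the positions agree. I'll travel high, via (0.48,-0.35), with the fingers shut.

```bash
cat >> h.py <<'E'
def go(*targets):
    st=state(); M=R.from_quat(st["tool_rot"]).as_matrix(); p=st["position"]
    for T in targets: print(T,((M.T@(np.array(T)-p))/.5).round(3))
    print("p",p.round(4),"j",st["joint_positions"].round(2),"t",st["t"],st["contact_force"].round(1))
E
python3 - <<'E'
from h import *
t=pickle.load(open("top.pkl","rb"))
print(onz(t,244.5,206.5,.059),onz(t,144.8,212,.064))
go((.181,-.624,.30),(.36,-.5,.30),(.48,-.35,.30))
E
```

```text
[0.44480791 0.07474611 0.059     ] [0.42642803 0.35632642 0.064     ]
(0.181, -0.624, 0.3) [ 0.001  0.    -0.203]
(0.36, -0.5, 0.3) [ 0.414 -0.139 -0.203]
(0.48, -0.35, 0.3) [ 0.727 -0.36  -0.202]
p [ 0.1806 -0.6239  0.1986] j [ 1.19  0.33  0.04  1.47 -0.01  1.34 -0.06] t 0.1 [-0.4 -0.6 -0.2]
```

>>> apply_moves --plan '[[[-1, 0, 0, -0.1, 0, 0, 0], [-1, 0, 0, -0.2, 0, 0, 0], [-1, 0.1, -0.035, -0.2, 0, 0, 0], [-1, 0.2, -0.07, -0.2, 0, 0, 0], [-1, 0.3, -0.1, -0.2, 0, 0, 0], [-1, 0.41, -0.14, -0.2, 0, 0, 0], [-1, 0.5, -0.2, -0.2, 0, 0, 0], [-1, 0.58, -0.26, -0.2, 0, 0, 0], [-1, 0.65, -0.31, -0.2, 0, 0, 0], [-1, 0.73, -0.36, -0.2, 0, 0, 0], [-1, 0.73, -0.36, -0.2, 0, 0, 0], [-1, 0.73, -0.36, -0.2, 0, 0, 0]]]'

```text
t: 1.3
position: [0.4828, -0.3476, 0.2991]
tool_rot: [0.99, 0.143, -0.0, -0.0]
contact_force: [-1.5, -0.5, -0.8]
gripper_width: 0.0029
```

```bash
python3 - <<'E'
from h import *
go((.46,-.14,.3),(.445,.075,.30))
print(state()["tool_rot"].round(3),state()["gripper_width"])
E
```

```text
(0.46, -0.14, 0.3) [ 0.074 -0.411 -0.001]
(0.445, 0.075, 0.3) [ 0.166 -0.832 -0.001]
p [ 0.4828 -0.3476  0.2991] j [ 0.72  0.2  -0.2   1.43  0.04  1.51 -0.77] t 1.3 [-1.5 -0.5 -0.8]
[ 0.99   0.143 -0.    -0.   ] 0.002873387814520523
```

>>> apply_moves --plan '[[[-1, 0.02, -0.09, 0, 0, 0, 0], [-1, 0.035, -0.18, 0, 0, 0, 0], [-1, 0.05, -0.27, 0, 0, 0, 0], [-1, 0.07, -0.36, 0, 0, 0, 0], [-1, 0.085, -0.45, 0, 0, 0, 0], [-1, 0.105, -0.54, 0, 0, 0, 0], [-1, 0.125, -0.63, 0, 0, 0, 0], [-1, 0.14, -0.72, 0, 0, 0, 0], [-1, 0.155, -0.79, 0, 0, 0, 0], [-1, 0.166, -0.832, 0, 0, 0, 0], [-1, 0.166, -0.832, 0, 0, 0, 0], [-1, 0.166, -0.832, 0, 0, 0, 0]]]'

```text
t: 2.5
position: [0.4456, 0.0708, 0.2994]
tool_rot: [0.99, 0.139, -0.0, 0.0]
contact_force: [0.2, 0.1, 0.2]
gripper_width: 0.0002
```

```bash
python3 - <<'E'
from h import *
go((.445,.075,.30),(.445,.075,.088))
E
```

```text
(0.445, 0.075, 0.3) [ 0.001 -0.008 -0.001]
(0.445, 0.075, 0.088) [ 0.001 -0.009  0.423]
p [0.4456 0.0708 0.2994] j [ 0.38 -0.1  -0.58  1.73 -0.05  1.49 -1.48] t 2.5 [0.2 0.1 0.2]
```

>>> apply_moves --plan '[[[-1, 0.001, -0.008, 0.09, 0, 0, 0], [-1, 0.001, -0.008, 0.18, 0, 0, 0], [-1, 0.001, -0.008, 0.26, 0, 0, 0], [-1, 0.001, -0.008, 0.32, 0, 0, 0], [-1, 0.001, -0.008, 0.36, 0, 0, 0], [-1, 0.001, -0.008, 0.36, 0, 0, 0]]]'

```text
t: 3.1
position: [0.443, 0.074, 0.1168]
tool_rot: [0.99, 0.139, -0.003, -0.0]
contact_force: [-0.2, -0.9, -0.2]
gripper_width: 0.0005
```

```bash
python3 - <<'E'
from h import *
s=snapshot("scene");t=snapshot("top")
go((.445,.075,.085))
print(proj(s,state()["position"]),proj(t,state()["position"]),proj(s,[.445,.075,.059]))
a=cv2.resize(s["image"][130:280,170:320,::-1],(560,560),interpolation=cv2.INTER_CUBIC)
cv2.imwrite("pics/pot1.png",a)
E
```

```text
(0.445, 0.075, 0.085) [-0.    0.    0.07]
p [0.4451 0.0753 0.1199] j [ 0.35  0.02 -0.62  2.    0.01  1.12 -1.56] t 3.2 [ 0.3 -0.6  0.4]
(np.float64(240.3159997160762), np.float64(201.47448177165973)) (np.float64(242.51997696603587), np.float64(201.92868329384757)) (np.float64(241.2573996700122), np.float64(221.7256853595403))
```

View pics/pot1.png

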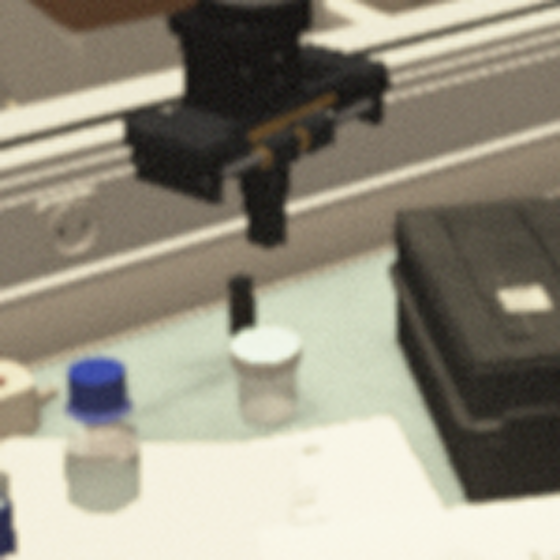

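The fingers hang over the lid sideways: tip at x≈241.5, lid centre at (241,222). The tip shows about 7 px higher than predicted (row 195 against 201), which is on the safe side. I go down to TCP z ≈ 0.080, where the grasp point is 40 mm above the lid, so an error up to 19 mm either way stays in or near the band. Then I dwell.

>>> apply_moves --plan '[[[-1, 0, 0, 0.03, 0, 0, 0], [-1, 0, 0, 0.06, 0, 0, 0], [-1, 0, 0, 0.08, 0, 0, 0], [-1, 0, 0, 0.08, 0, 0, 0], [-1, 0, 0, 0.08, 0, 0, 0], [-1, 0, 0, 0.08, 0, 0, 0], [-1, 0, 0, 0.08, 0, 0, 0], [-1, 0, 0, 0.08, 0, 0, 0], [-1, 0, 0, 0.08, 0, 0, 0], [-1, 0, 0, 0.08, 0, 0, 0], [-1, 0, 0, 0.08, 0, 0, 0], [-1, 0, 0, 0.08, 0, 0, 0]]]'

```text
t: 4.4
position: [0.4447, 0.0767, 0.0794]
tool_rot: [0.99, 0.14, -0.0, -0.0]
contact_force: [-0.7, 0.5, -0.7]
gripper_width: 0.0007
```

>>> apply_moves --plan '[[[-1, 0, 0, 0, 0, 0, 0], [-1, 0, 0, 0, 0, 0, 0], [-1, 0, 0, 0, 0, 0, 0], [-1, 0, 0, 0, 0, 0, 0], [-1, 0, 0, 0, 0, 0, 0], [-1, 0, 0, 0, 0, 0, 0], [-1, 0, 0, 0, 0, 0, 0], [-1, 0, 0, 0, 0, 0, 0], [-1, 0, 0, 0, 0, 0, 0], [-1, 0, 0, 0, 0, 0, 0], [-1, 0, 0, 0, 0, 0, 0], [-1, 0, 0, 0, 0, 0, 0]]]'

```text
t: 5.6
position: [0.4447, 0.0767, 0.0795]
tool_rot: [0.99, 0.14, -0.0, -0.0]
contact_force: [0.0, 0.2, -0.2]
gripper_width: 0.0008
```

```bash
python3 - <<'E'
from h import *
s=snapshot("scene")
go((.445,.075,.22),(.427,.355,.22))
a=cv2.resize(s["image"][130:280,170:320,::-1],(560,560),interpolation=cv2.INTER_CUBIC)
p=proj(s,state()["position"]); print(p)
cv2.drawMarker(a,(int((p[0]-170)*3.733),int((p[1]-130)*3.733)),(0,0,255),cv2.MARKER_CROSS,10,1)
cv2.imwrite("pics/pot2.png",a)
E
```

```text
(0.445, 0.075, 0.22) [-0.     0.003 -0.281]
(0.427, 0.355, 0.22) [ 0.121 -0.544 -0.281]
p [0.4447 0.0767 0.0795] j [ 0.34  0.07 -0.63  2.05  0.05  1.03 -1.6 ] t 5.65 [ 0.2 -0.4  0.1]
(np.float64(240.4849777770419), np.float64(215.23831842987573))
```

View pics/pot2.png

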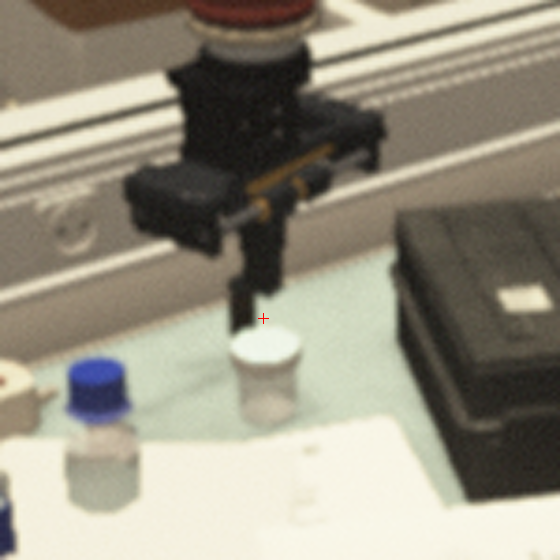

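The fingers point at the lid centre. The visible end is slightly above the computed TCP (red cross), and a paler tip shows between them. I wait a little longer, then go up, over the bottle and across to the tip box.

>>> apply_moves --plan '[[[-1, 0, 0, 0, 0, 0, 0], [-1, 0, 0, 0, 0, 0, 0], [-1, 0, 0, 0, 0, 0, 0], [-1, 0, 0, 0, 0, 0, 0], [-1, 0, 0, -0.09, 0, 0, 0], [-1, 0, 0, -0.18, 0, 0, 0], [-1, 0, 0, -0.26, 0, 0, 0], [-1, 0, 0, -0.3, 0, 0, 0], [-1, 0, 0, -0.3, 0, 0, 0]]]'

```text
t: 6.55
position: [0.4464, 0.0771, 0.2326]
tool_rot: [0.99, 0.14, 0.003, 0.0]
contact_force: [-0.1, -0.4, -0.4]
gripper_width: 0.0005
```

>>> apply_moves --plan '[[[-1, 0.02, -0.09, 0, 0, 0, 0], [-1, 0.04, -0.18, 0, 0, 0, 0], [-1, 0.06, -0.27, 0, 0, 0, 0], [-1, 0.08, -0.36, 0, 0, 0, 0], [-1, 0.1, -0.45, 0, 0, 0, 0], [-1, 0.11, -0.5, 0, 0, 0, 0], [-1, 0.121, -0.544, 0, 0, 0, 0], [-1, 0.121, -0.544, 0, 0, 0, 0], [-1, 0.121, -0.544, 0, 0, 0, 0], [-1, 0.121, -0.544, 0, 0, 0, 0]]]'

```text
t: 7.55
position: [0.4275, 0.3535, 0.2288]
tool_rot: [0.99, 0.14, -0.0, 0.0]
contact_force: [0.5, 0.3, -0.6]
gripper_width: 0.0004
```

```bash
python3 - <<'E'
from h import *
go((.427,.355,.22),(.427,.355,.088))
E
```

```text
(0.427, 0.355, 0.22) [-0.    -0.003  0.018]
(0.427, 0.355, 0.088) [ 0.    -0.003  0.282]
p [0.4275 0.3535 0.2288] j [-0.    0.22 -0.88  1.62  0.18  1.38 -2.2 ] t 7.55 [ 0.5  0.3 -0.6]
```

>>> apply_moves --plan '[[[-1, 0, -0.003, 0.08, 0, 0, 0], [-1, 0, -0.003, 0.16, 0, 0, 0], [-1, 0, -0.003, 0.22, 0, 0, 0], [-1, 0, -0.003, 0.26, 0, 0, 0], [-1, 0, -0.003, 0.285, 0, 0, 0], [-1, 0, -0.003, 0.285, 0, 0, 0], [-1, 0, -0.003, 0.285, 0, 0, 0], [-1, 0, -0.003, 0.285, 0, 0, 0], [-1, 0, -0.003, 0.285, 0, 0, 0], [-1, 0, -0.003, 0.285, 0, 0, 0], [-1, 0, -0.003, 0.285, 0, 0, 0], [-1, 0, -0.003, 0.285, 0, 0, 0]]]'

```text
t: 8.75
position: [0.4269, 0.3563, 0.0871]
tool_rot: [0.99, 0.14, 0.0, -0.0]
contact_force: [-0.4, 0.7, -0.3]
gripper_width: 0.0006
```

>>> apply_moves --plan '[[[-1, 0, 0, 0, 0, 0, 0], [-1, 0, 0, 0, 0, 0, 0], [-1, 0, 0, 0, 0, 0, 0], [-1, 0, 0, 0, 0, 0, 0], [-1, 0, 0, 0, 0, 0, 0], [-1, 0, 0, 0, 0, 0, 0], [-1, 0, 0, 0, 0, 0, 0], [-1, 0, 0, 0, 0, 0, 0], [-1, 0, 0, 0, 0, 0, 0], [-1, 0, 0, 0, 0, 0, 0], [-1, 0, 0, 0, 0, 0, 0], [-1, 0, 0, 0, 0, 0, 0]]]'

```text
t: 9.95
position: [0.4268, 0.3563, 0.087]
tool_rot: [0.99, 0.14, -0.0, -0.0]
contact_force: [0.0, 0.3, 0.7]
gripper_width: 0.0004
```

```bash
python3 - <<'E'
from h import *
s=snapshot("scene")
a=cv2.resize(s["image"][170:320,80:230,::-1],(560,560),interpolation=cv2.INTER_CUBIC)
p=proj(s,state()["position"]); print(p)
cv2.drawMarker(a,(int((p[0]-80)*3.733),int((p[1]-170)*3.733)),(0,0,255),cv2.MARKER_CROSS,10,1)
cv2.imwrite("pics/tip.png",a); go((.43,.355,.29))
E
```

```text
(np.float64(142.7479339212745), np.float64(250.20780039487178))
(0.43, 0.355, 0.29) [ 0.005  0.004 -0.406]
p [0.4268 0.3562 0.087 ] j [-0.06  0.35 -0.85  1.8   0.29  1.12 -2.29] t 10.0 [0.1 0.3 0.1]
```

View pics/tip.png

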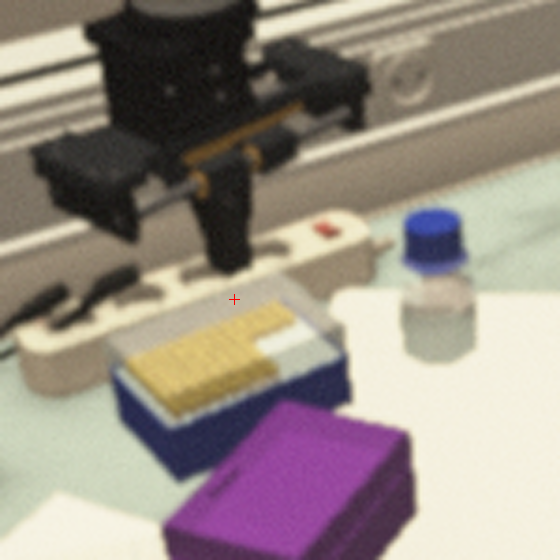

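The fingers are over the middle of the blue tip box's clear lid, with the same small offset between the visible tip and the computed cross. I extend the dwell, then rise and travel back towards the button.

>>> apply_moves --plan '[[[-1, 0, 0, 0, 0, 0, 0], [-1, 0, 0, 0, 0, 0, 0], [-1, 0, 0, 0, 0, 0, 0], [-1, 0, 0, 0, 0, 0, 0], [-1, 0, 0, 0, 0, 0, 0], [-1, 0, 0, 0, 0, 0, 0], [-1, 0, 0, -0.09, 0, 0, 0], [-1, 0, 0, -0.18, 0, 0, 0], [-1, 0, 0, -0.27, 0, 0, 0], [-1, 0, 0, -0.36, 0, 0, 0], [-1, 0, 0, -0.42, 0, 0, 0], [-1, 0, 0, -0.42, 0, 0, 0]]]'

```text
t: 11.2
position: [0.4279, 0.3579, 0.3016]
tool_rot: [0.99, 0.14, 0.003, -0.002]
contact_force: [0.3, -0.1, -0.6]
gripper_width: 0.0006
```

```bash
python3 - <<'E'
from h import *
go((.46,.075,.30),(.475,-.11,.3))
E
```

```text
(0.46, 0.075, 0.3) [-0.096  0.561  0.001]
(0.475, -0.11, 0.3) [-0.17   0.925 -0.   ]
p [0.4279 0.3579 0.3016] j [-0.    0.2  -0.9   1.5   0.16  1.51 -2.18] t 11.2 [ 0.3 -0.1 -0.6]
```

>>> apply_moves --plan '[[[-1, -0.015, 0.09, 0, 0, 0, 0], [-1, -0.03, 0.18, 0, 0, 0, 0], [-1, -0.045, 0.27, 0, 0, 0, 0], [-1, -0.06, 0.36, 0, 0, 0, 0], [-1, -0.075, 0.45, 0, 0, 0, 0], [-1, -0.09, 0.54, 0, 0, 0, 0], [-1, -0.11, 0.63, 0, 0, 0, 0], [-1, -0.13, 0.72, 0, 0, 0, 0], [-1, -0.15, 0.81, 0, 0, 0, 0], [-1, -0.17, 0.9, 0, 0, 0, 0], [-1, -0.17, 0.925, 0, 0, 0, 0], [-1, -0.17, 0.925, 0, 0, 0, 0]]]'

```text
t: 12.4
position: [0.4734, -0.1137, 0.2959]
tool_rot: [0.99, 0.138, -0.001, -0.0]
contact_force: [0.3, 0.2, -0.0]
gripper_width: 0.0006
```

```bash
python3 - <<'E'
from h import *
go((.466,-.392,.30),(.466,-.392,.2))
E
```

```text
(0.466, -0.392, 0.3) [-0.167  0.531 -0.009]
(0.466, -0.392, 0.2) [-0.167  0.531  0.191]
p [ 0.4734 -0.1137  0.2959] j [ 0.58 -0.01 -0.43  1.67 -0.01  1.49 -1.14] t 12.4 [ 0.3  0.2 -0. ]
```

>>> apply_moves --plan '[[[-1, -0.03, 0.09, 0, 0, 0, 0], [-1, -0.06, 0.18, 0, 0, 0, 0], [-1, -0.09, 0.27, 0, 0, 0, 0], [-1, -0.11, 0.36, 0, 0, 0, 0], [-1, -0.14, 0.45, 0, 0, 0, 0], [-1, -0.167, 0.531, 0, 0, 0, 0], [-1, -0.167, 0.531, 0.09, 0, 0, 0], [-1, -0.167, 0.531, 0.18, 0, 0, 0], [-1, -0.167, 0.531, 0.27, 0, 0, 0], [-1, -0.167, 0.531, 0.36, 0, 0, 0], [-1, -0.167, 0.531, 0.4, 0, 0, 0], [-1, -0.167, 0.531, 0.4, 0, 0, 0]]]'

```text
t: 13.6
position: [0.4665, -0.3862, 0.0932]
tool_rot: [0.99, 0.142, -0.002, -0.003]
contact_force: [0.4, 1.1, 0.8]
gripper_width: 0.0004
```

```bash
python3 - <<'E'
from h import *
s=snapshot("scene"); t=snapshot("top")
go((.466,-.392,.064))
p=state()["position"]; a=np.zeros((400,800,3),np.uint8)
for i,(q,u,v) in enumerate([(s,310,130),(t,358,150)]):
    c=cv2.resize(q["image"][v:v+100,u:u+100,::-1],(400,400),interpolation=cv2.INTER_CUBIC)
    for P,col in((p,(0,0,255)),([.466,-.392,.058],(0,255,0))):
        w=proj(q,P); cv2.drawMarker(c,(int((w[0]-u)*4),int((w[1]-v)*4)),col,cv2.MARKER_CROSS,10,1)
    a[:,i*400:i*400+400]=c
cv2.imwrite("pics/btn.png",a)
E
```

```text
(0.466, -0.392, 0.064) [-0.007  0.005  0.067]
p [ 0.4686 -0.3886  0.0977] j [ 0.8   0.33 -0.22  1.68  0.08  1.13 -0.73] t 13.7 [ 0.2 -0.4  0.9]
```

View pics/btn.png

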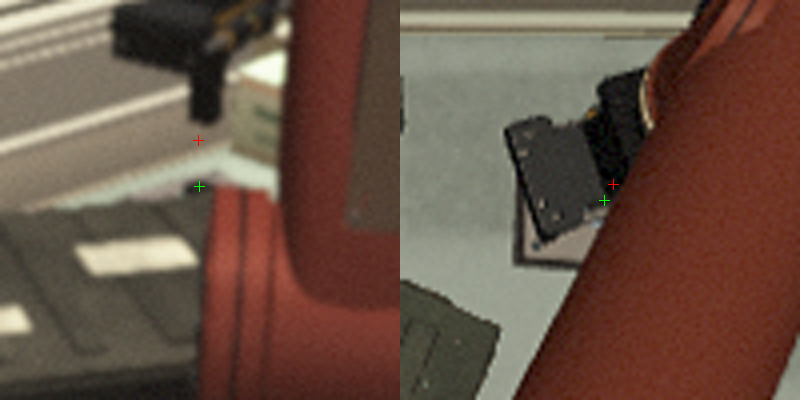

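Scene half: the fingers line up sideways with the button (computed TCP at (198,140), button at (199,186)). Top half: the arm mostly hides the station. I now centre over the button, then go down in small steps, watching the force.

>>> apply_moves --plan '[[[-1, -0.006, 0.004, 0, 0, 0, 0], [-1, -0.006, 0.004, 0.03, 0, 0, 0], [-1, -0.006, 0.004, 0.06, 0, 0, 0], [-1, -0.006, 0.004, 0.06, 0, 0, 0], [-1, -0.006, 0.004, 0.06, 0, 0, 0], [-1, -0.006, 0.004, 0.06, 0, 0, 0]]]'

```text
t: 14.3
position: [0.4653, -0.3927, 0.0672]
tool_rot: [0.99, 0.14, 0.0, 0.0]
contact_force: [-0.1, 0.2, 0.3]
gripper_width: 0.0004
```

```bash
python3 - <<'E'
from h import *
go((.466,-.392,.060),(.466,-.392,.052))
E
```

```text
(0.466, -0.392, 0.06) [ 0.002 -0.001  0.014]
(0.466, -0.392, 0.052) [ 0.002 -0.001  0.03 ]
p [ 0.4653 -0.3927  0.0672] j [ 0.8   0.36 -0.22  1.71  0.09  1.08 -0.73] t 14.3 [-0.1  0.2  0.3]
```

>>> apply_moves --plan '[[[-1, 0.001, 0, 0.007, 0, 0, 0], [-1, 0.001, 0, 0.014, 0, 0, 0], [-1, 0.001, 0, 0.02, 0, 0, 0], [-1, 0.001, 0, 0.024, 0, 0, 0], [-1, 0.001, 0, 0.024, 0, 0, 0], [-1, 0.001, 0, 0.024, 0, 0, 0]]]'

```text
t: 14.9
position: [0.4655, -0.3925, 0.0549]
tool_rot: [0.99, 0.14, -0.0, -0.0]
contact_force: [0.3, -0.2, -0.0]
gripper_width: 0.0003
```

>>> apply_moves --plan '[[[-1, 0, 0, 0.004, 0, 0, 0], [-1, 0, 0, 0.008, 0, 0, 0], [-1, 0, 0, 0.012, 0, 0, 0], [-1, 0, 0, 0.012, 0, 0, 0]]]'

```text
t: 15.3
position: [0.4653, -0.3924, 0.0486]
tool_rot: [0.99, 0.14, -0.0, -0.0]
contact_force: [-0.7, -0.7, 0.2]
gripper_width: 0.0005
```

No contact yet at TCP z 0.0486. That fits the earlier pictures, where the fingertips sit about 15 mm above the computed TCP. I look closer before going on.

```bash
python3 - <<'E'
from h import *
s=snapshot("scene"); u,v=325,140; p=state()["position"]
c=cv2.resize(s["image"][v:v+60,u:u+60,::-1],(600,600),interpolation=cv2.INTER_CUBIC)
for P,col in((p,(0,0,255)),([.466,-.392,.058],(0,255,0))):
    w=proj(s,P); cv2.drawMarker(c,(int((w[0]-u)*10),int((w[1]-v)*10)),col,cv2.MARKER_CROSS,14,1)
cv2.imwrite("pics/btn2.png",c)
E
```

```text
(no output)
```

View pics/btn2.png

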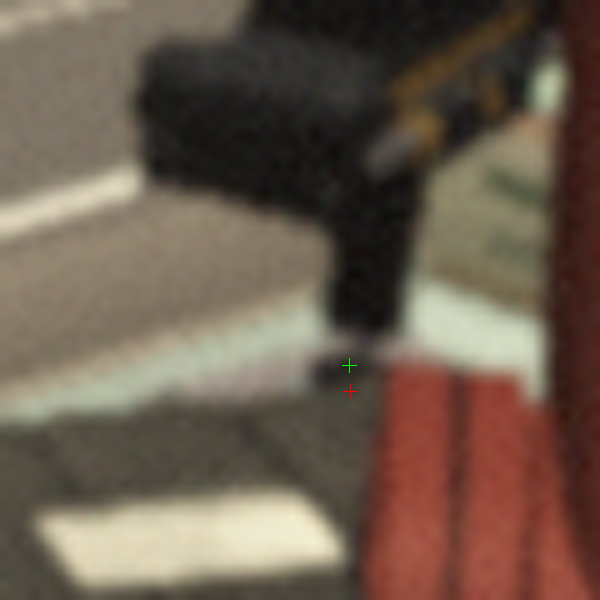

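Here the finger end is at (368,330) and the button at (348,370). Either the fingers end short, or they stand behind the button. I check against the start pictures, where the gripper was seen from other directions.

```bash
python3 - <<'E'
from h import *
a=np.zeros((500,800,3),np.uint8)
p0=np.array([.1806,-.6239,.1986])
t2=snapshot("top"); p=state()["position"]
for i,(q,P) in enumerate([(pickle.load(open("scene.pkl","rb")),p0),(t2,p)]):
    w=proj(q,P); u=int(min(max(w[0]-40,0),480)); v=int(w[1]-60)
    c=cv2.resize(q["image"][v:v+100,u:u+80,::-1],(400,500),interpolation=cv2.INTER_CUBIC)
    for h,col in((0,(0,0,255)),(.019,(0,255,255)),(.07,(0,255,0)),(.14,(255,255,0))):
        w=proj(q,P+[0,0,h]); cv2.drawMarker(c,(int((w[0]-u)*5),int((w[1]-v)*5)),col,cv2.MARKER_CROSS,14,1)
    a[:,i*400:i*400+400]=c
cv2.imwrite("pics/cmp.png",a)
E
```

```text
(no output)
```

View pics/cmp.png

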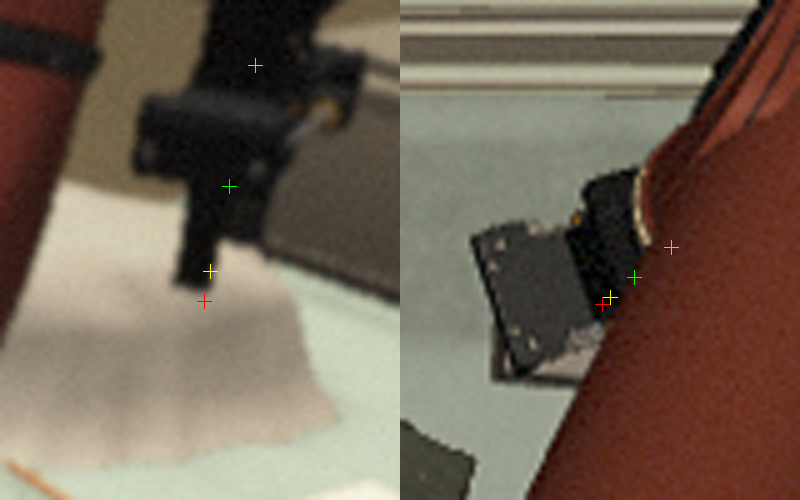

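From the top, the gripper body's centre agrees with the computed tool axis for a body top 0.14 m up. So the sideways position is right, and the fingers simply end about 18 mm short of the nominal TCP. I continue down in small steps until there is contact.

>>> apply_moves --plan '[[[-1, 0, 0, 0.004, 0, 0, 0], [-1, 0, 0, 0.008, 0, 0, 0], [-1, 0, 0, 0.01, 0, 0, 0], [-1, 0, 0, 0.01, 0, 0, 0]]]'

```text
t: 15.8
position: [0.4653, -0.3924, 0.0437]
tool_rot: [0.99, 0.14, -0.0, -0.0]
contact_force: [-0.8, -0.1, -0.7]
gripper_width: 0.0003
```

>>> apply_moves --plan '[[[-1, 0, 0, 0.003, 0, 0, 0], [-1, 0, 0, 0.006, 0, 0, 0], [-1, 0, 0, 0.006, 0, 0, 0]]]'

```text
t: 16.1
position: [0.4654, -0.3924, 0.0407]
tool_rot: [0.99, 0.14, -0.0, -0.0]
contact_force: [0.2, 0.3, -0.1]
gripper_width: 0.0004
```

>>> apply_moves --plan '[[[-1, 0, 0, 0.003, 0, 0, 0], [-1, 0, 0, 0.006, 0, 0, 0], [-1, 0, 0, 0.006, 0, 0, 0]]]'

```text
t: 16.4
position: [0.4653, -0.3924, 0.0376]
tool_rot: [0.99, 0.14, -0.0, -0.0]
contact_force: [-0.3, 0.2, 0.1]
gripper_width: 0.0002
```

>>> apply_moves --plan '[[[-1, 0, 0, 0.003, 0, 0, 0], [-1, 0, 0, 0.006, 0, 0, 0], [-1, 0, 0, 0.006, 0, 0, 0]]]'

```text
t: 16.7
position: [0.4655, -0.3925, 0.0348]
tool_rot: [0.99, 0.14, -0.0, -0.0]
contact_force: [-0.0, 0.3, -0.3]
gripper_width: 0.0006
```

>>> apply_moves --plan '[[[-1, 0, 0, 0.003, 0, 0, 0], [-1, 0, 0, 0.006, 0, 0, 0]]]'

```text
t: 16.9
position: [0.4656, -0.3925, 0.0321]
tool_rot: [0.99, 0.14, 0.0, 0.0]
contact_force: [-0.6, 1.6, 3.0]
gripper_width: 0.0003
```

```bash
python3 - <<'E'
from h import *
s=snapshot("scene"); u,v=325,140; p=state()["position"]; print(p,state()["contact_force"])
c=cv2.resize(s["image"][v:v+60,u:u+60,::-1],(600,600),interpolation=cv2.INTER_CUBIC)
for P,col in((p,(0,0,255)),([.466,-.392,.058],(0,255,0))):
    w=proj(s,P); cv2.drawMarker(c,(int((w[0]-u)*10),int((w[1]-v)*10)),col,cv2.MARKER_CROSS,14,1)
cv2.imwrite("pics/btn3.png",c)
E
```

```text
[ 0.4655428  -0.3925325   0.03180683] [-0.24188762  0.3625476   1.78375798]
```

View pics/btn3.png

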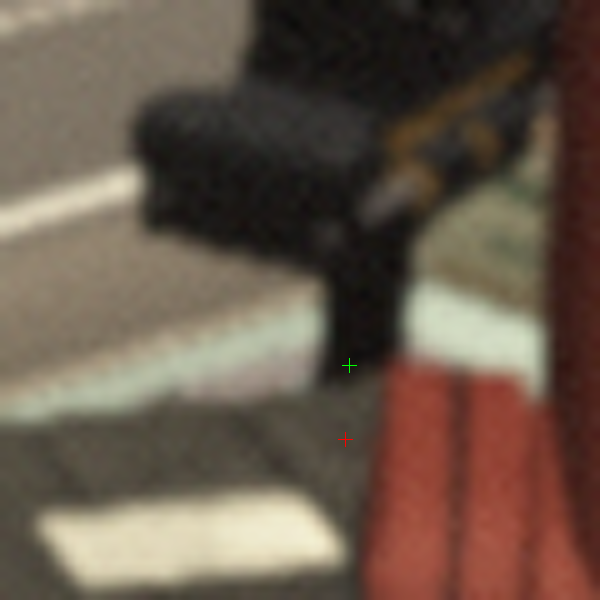

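Contact: 3 N at TCP z 0.032, with the finger on the button. So the fingers end about 25 mm above the nominal TCP. With that offset, both dwells still had the grasp point inside the 2–7 cm band (at most 66 and 68 mm). Now I press on until the force rises at the end stop.

>>> apply_moves --plan '[[[-1, 0, 0, 0.003, 0, 0, 0], [-1, 0, 0, 0.006, 0, 0, 0], [-1, 0, 0, 0.006, 0, 0, 0]]]'

```text
t: 17.25
position: [0.4656, -0.3926, 0.0294]
tool_rot: [0.99, 0.14, 0.0, 0.0]
contact_force: [-2.4, 2.7, 7.5]
gripper_width: 0.0002
```

>>> apply_moves --plan '[[[-1, 0, 0, 0.003, 0, 0, 0], [-1, 0, 0, 0.005, 0, 0, 0], [-1, 0, 0, 0.005, 0, 0, 0]]]'

```text
t: 17.55
position: [0.4657, -0.3927, 0.0291]
tool_rot: [0.99, 0.14, 0.0, 0.0]
contact_force: [-9.4, 6.5, 27.2]
gripper_width: 0.0005
```

The press ended in a hard stop at z 0.0292 with 27 N, after about 6 mm of travel. I hold briefly, then withdraw straight up and away.

>>> apply_moves --plan '[[[-1, 0, 0, 0, 0, 0, 0], [-1, 0, 0, 0, 0, 0, 0], [-1, 0, 0, 0, 0, 0, 0], [-1, 0, 0, -0.03, 0, 0, 0], [-1, 0, 0, -0.08, 0, 0, 0], [-1, 0, 0, -0.16, 0, 0, 0], [-1, 0, 0, -0.25, 0, 0, 0], [-1, 0, 0, -0.34, 0, 0, 0], [-1, 0, 0, -0.43, 0, 0, 0], [-1, 0, 0, -0.5, 0, 0, 0], [-1, 0, 0, -0.5, 0, 0, 0], [-1, 0, 0, -0.5, 0, 0, 0]]]'

```text
t: 18.75
position: [0.4658, -0.3927, 0.277]
tool_rot: [0.99, 0.14, 0.001, 0.001]
contact_force: [-0.8, 0.0, -0.5]
gripper_width: 0.0002
```

```bash
python3 - <<'E'
from h import *
go((.181,-.624,.28),(.36,-.5,.28))
E
```

```text
(0.181, -0.624, 0.28) [-0.676  0.286 -0.006]
(0.36, -0.5, 0.28) [-0.263  0.147 -0.006]
p [ 0.4658 -0.3927  0.277 ] j [ 0.81  0.23 -0.22  1.44  0.05  1.47 -0.7 ] t 18.75 [-0.8  0.  -0.5]
```

Withdrawn. I go back towards the start pose so the cameras see the button and the row clearly.

>>> apply_moves --plan '[[[-1, -0.08, 0.04, 0, 0, 0, 0], [-1, -0.16, 0.08, 0, 0, 0, 0], [-1, -0.24, 0.13, 0, 0, 0, 0], [-1, -0.32, 0.17, 0, 0, 0, 0], [-1, -0.4, 0.2, 0, 0, 0, 0], [-1, -0.48, 0.23, 0, 0, 0, 0], [-1, -0.56, 0.26, 0, 0, 0, 0], [-1, -0.62, 0.28, 0, 0, 0, 0], [-1, -0.67, 0.29, 0, 0, 0, 0], [-1, -0.67, 0.29, 0, 0, 0, 0], [-1, -0.67, 0.29, 0, 0, 0, 0]]]'

```text
t: 19.85
position: [0.1834, -0.6245, 0.2746]
tool_rot: [0.99, 0.14, -0.0, -0.001]
contact_force: [0.2, -0.4, -0.9]
gripper_width: 0.0007
```

```bash
python3 - <<'E'
from h import *
a=np.zeros((600,800,3),np.uint8)
for i,n in enumerate(("scene","top")):
    s0=pickle.load(open(n+".pkl","rb"))["image"]; s=snapshot(n)["image"]
    u,v=((335,155),(385,175))[i]
    for j,q in enumerate((s0,s)):
        a[j*300:j*300+300,i*400:i*400+400]=cv2.resize(q[v:v+45,u:u+60,::-1],(400,300),interpolation=cv2.INTER_CUBIC)
    r=((190,320,100,270),(160,300,100,370))[i]
    d=cv2.GaussianBlur(cv2.absdiff(s,s0),(5,5),0)[r[0]:r[1],r[2]:r[3]]
    print(n,"row diff max",d.max(), np.argwhere(d.max(2)>25)[:5])
cv2.imwrite("pics/end.png",a)
print(state()["position"],state()["contact_force"],state()["t"])
E
```

```text
scene row diff max 6 []
top row diff max 16 []
[ 0.18524872 -0.62408697  0.27533884] [ 0.85914235  0.21553905 -0.67149077] 19.95
```

View pics/end.png

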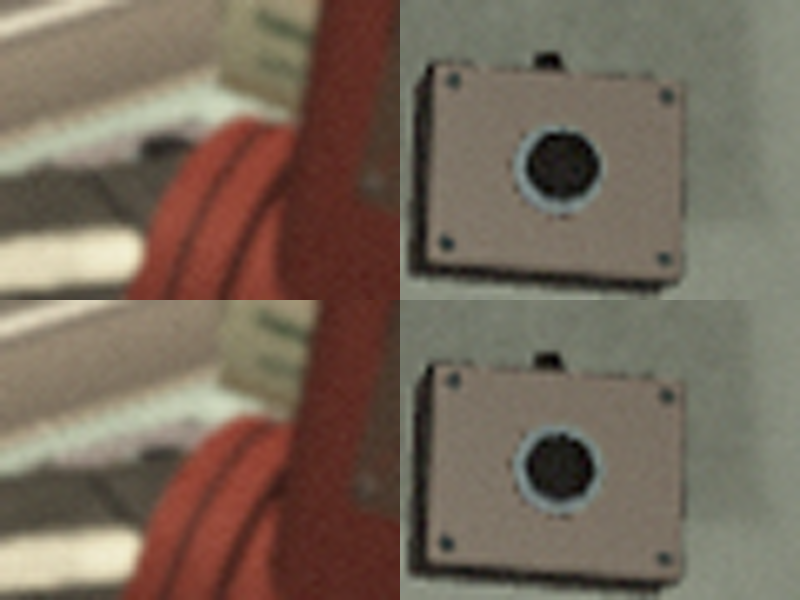

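The button is visibly lower: about 2 px in the scene view (roughly 6 mm), and centred in its ring from above. The row of containers shows no change. I'm handing the job in.

```bash
python3 -c "
from station import *
print(job_done())"
```

```text
the job is handed in; nothing more can be done
None
```

I pointed at the sample pot's lid and then the blue tip box's lid for over two seconds each. Then I pressed the start button to its hard stop (27 N), withdrew and handed the job in at about 20 s; no verdict was given.

- **Button:** before and after pictures show it about 2 px lower, which is roughly the full 6 mm. From above it sits centred in its ring.
- **Containers:** the pictures show no change at the pot, tip box, bottle, vial or cell box. No contact force was read during either dwell.
- **Disagreement:** the shut fingertips ended about 23 mm above the reported TCP, both in the pictures and when they met the button. By the reported pose, the grasp point dwelt about 40 mm above the pot's lid and 42 mm above the tip box's lid. If the whole offset applied, that would be about 63 and 65 mm, still inside the 20–70 mm band. The visible fingertips were then about 4–5 cm above the lids, not the 2 cm asked for. I did not repeat the dwells lower.

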